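# Lay out one drink's things round the scale

### The job

Lay out the things for the next drink: stand the steel dosing cup on the middle of the scale's weighing platform and the tamper, base down, squarely on top of the cup's rim, and stand the red-lidded jar on the middle of the slatted wooden coaster. Stand the blue mug on the counter between the scale and the coaster, off the middle of the scale's long edge that faces the coaster, with about three centimetres between that edge and the mug's bowl. Leave everything upright and still.

Things in the scene. Friction and masses are not known exactly. Their poses are not given: they have to be found in the camera images.
- cup_centre (a point): Open steel dosing cup (not its twin, on another scale far off at the left), a straight round cup without handle, outer diameter 58 mm, height 52 mm, about 0.11 kg. Grip round the wall from above. Starts upright on the worktop, left or right of scale and coaster. Point: its centre, half-way up; z axis up.
- tamper_centre (a point): Espresso tamper (not its twin far off at the left end): round steel base 58 mm wide, 13 mm high, under a brown wooden handle, widest (42 mm) near its top; overall height 86 mm, 0.45 kg. Grip the wide part of the handle from above, about 65 mm above its underside. It is to stand on the rim of the dosing cup, which is as wide as its base. Starts upright on the worktop, left or right of scale and coaster. Point: its centre, half-way up; z axis up.
- jar_centre (a point): Glass jar with orange-brown content and a red lid, body diameter 60 mm, lid (the top 12 mm) 65 mm, height 100 mm, about 0.44 kg. Can be gripped round the body from above, about 70 mm above its underside. Starts upright on the worktop, left or right of scale and coaster. Point: its centre, half-way up; z axis up.
- mug_centre (a point): Small blue mug, bowl 58 mm wide at the rim, tapering to 42 mm at the foot, 49 mm high, 0.12 kg, with a handle on its own -y side (tip 57 mm from the bowl's axis), which starts pointing to the robot within 35 degrees. Grip across the bowl along its own x, just below the rim. Starts upright on the worktop. Point: on the bowl's axis, half-way up; z axis up.
- scale: Black brew scale before the robot (not its twin far off at the left end), fixed, 160 mm along its own x, 130 mm along its own y, 22 mm high. Origin: centre of its whole outline, at its underside (z = 0). x points away from the robot and from the display strip, y to the left, turned by up to 17 degrees. Its long edges are at y = +65 and -65 mm, their middles at x = 0; the coaster lies beyond one of them, left or right.
- platform (a point): Middle of the scale's raised weighing platform (121 x 120 mm), on its upper face 22 mm above the worktop; 15.5 mm along the scale's x from the scale's origin.
- coaster: Slatted wooden coaster shaped like a miniature pallet, fixed, 92 x 92 mm, 12 mm high, left or right of the scale. Origin: its centre, at its underside on the worktop (z = 0).

How it is judged (in metres and radians):
At the end, for the whole second after the job is handed in: Cup on scale within 12 mm of platform middle; tamper on cup within 10 mm of its axis; jar on coaster within 12 mm of middle; mug on counter off the scale edge facing the coaster, within 15 mm of its middle line, bowl 15 to 45 mm clear of it; all upright within 7 degrees, at rest (horizontal distance between cup_centre and platform below 0.012 m and height (world z) of cup_centre between 0.042 and 0.054 m and horizontal distance between tamper_centre and cup_centre below 0.01 m and height (world z) of tamper_centre between 0.11 and 0.124 m and horizontal distance between jar_centre and coaster below 0.012 m and height (world z) of jar_centre between 0.056 and 0.069 m and x of mug_centre in the frame of scale between -0.015 and 0.015 m and height (world z) of mug_centre below 0.031 m and ((y of coaster in the frame of scale above 0 m and y of mug_centre in the frame of scale between 0.11 and 0.14 m) or (y of coaster in the frame of scale below 0 m and y of mug_centre in the frame of scale between -0.14 and -0.11 m)) and angle between each of cup_centre, tamper_centre, jar_centre, mug_centre's own z axis and vertical below 0.12 rad and linear speed of each of cup, tamper, jar, mug below 0.02 m/s and angular speed of each of cup, tamper, jar, mug below 0.2 rad/s); the robot touches nothing.
It also fails if it takes over 99 s, if anything falls off the work surface, if the arm or the gripper's body presses on something with over 40 N, if the wrist force passes 120 N, or if a joint passes its speed limit or range.

### The arm

A 6-joint arm with a two-finger parallel gripper is mounted at the origin on a cart in front of the work surface, level with it; the furniture and walls round the work are solid. World frame = base frame: x ahead of the robot, y to its left, z up, the work surface at z = 0. Lengths are in m, angles in degrees, forces in N, time in s.
With the tool pointing down it reaches from about 0.4 to 0.825 m from the base axis. Payload 7 kg.
Tool frame: the origin (TCP) lies midway between the tips of the shut fingers; the grasp point (between the pads) lies 19 mm behind it (r.grip_point_offset is the z of the grasp point in the tool frame, in m); z points along the fingers, y is the line along which they close (so a half turn about z gives the same grasp; the last joint's range is limited). The gripper opens to 88 mm and grips with 3 to 60 N. Pads are 19 mm wide; open, the fingers measure 130 mm over their backs; the gripper's body (78 mm by 193 mm) begins 47 mm behind the grasp point.
Start: joints at [92.71, 20.546, 0.682, 0, -70.136, -16.507], TCP at [0.161, 0.655, 0.227] pointing down, gripper open.
Joint ranges: [-176.03, 176.03], [-82.01, 121.73], [-58.28, 71.71], [-173.87, 95.51], [-174.79, -0.11], [-173.66, 173.66]. Speed limits (degrees/s): [136.94, 136.94, 172.46, 180, 180, 180].

### API

Orientations are given as [roll, pitch, yaw] about the fixed x, y, z axes, in that order (R = Rz(yaw) Ry(pitch) Rx(roll)).
In Python, from plant import r, viewer, recognise, outline_of, pinpoint gives the robot as it stands.
- The arm moves only by the tool move_arm, never from a script. Its argument "targets" is a list of rows, each a list of 2 entries, a list of its own where there are three numbers: the shift along the tool's x, y, z in cm, then the turn, a rotation vector about the tool's x, y, z in rad. A call has 1 to 5 rows; each row is the pose to reach, as a shift and turn from the pose commanded when the call began, along the tool's axes at that moment; what a row does not reach only later rows make up. A row lasts 1/8 s, in which the tool goes at most 62.5 mm and 10.7 degrees, less where a joint would pass 70% of its speed; a pose out of reach is approached as far as the arm can. A call with a gripper value outside its range is refused whole. "jaw" is the finger opening in cm, from 0 to 8.76, set as the call begins (left out, the last holds). The fingers move at their own pace and stop on an object; "squeeze" is the grip in N (left out, the last holds). Time passes only in rows, so rows that repeat a pose let the fingers close. It gives the time, the measured TCP pose, the force, the opening and the grip force at its end, in the units of the state.
- r.get_state(): the state, without advancing time (a new reading comes with each control period).
- viewer.capture(name): name is "scene" or "side" or "wrist"; returns a dict with "image" (420x560x3 uint8, blue, green, red), "intrinsics" (3x3 intrinsics, pixels), "camera_from_world" (4x4, takes a point from world to camera coordinates). Camera axes: x right, y up, looking along -z (the intrinsics and any distortion apply to the point x, -y, -z); pixel columns grow to the right and rows downward; lengths in m; the calibration is good to about 2 mm. A picture is of the moment at which its call begins. There is no depth.
- r.close_job(): hands the job in; it is judged then, once.
Trained networks look in the newest picture that a camera, given by its name, has taken for a name from the list of things; names that differ only in an ending like _2 or _b are one class to them, and where a whole thing is asked for, a point or a joint stands for the part that bears it (a point fixed in the world has none). Each returns a list of dicts, best first, with "score" (0 to 1); they miss things now and then, are a little off and sometimes report something else, mostly with a low value. They report only what shows in the picture. A call takes as long as a camera call.
- recognise(label, camera): "box" ([left, top, right, bottom] in pixels, round what is visible of it).
- outline_of(label, camera): "mask" (420x560 bool, what is visible of it) and "box" ([left, top, right, bottom] in pixels, round what is visible of it).
- pinpoint(label, camera): "location" ([row, column] in pixels: a listed point, or the origin of a listed thing).
The state is a dict: "time_s": time; "joints": joint angles; "qd": joint speeds; "joint_torque": joint torques, N m; "tcp_pos": TCP position; "eef_rot": TCP orientation; "contact_force": force on the tool from outside, world axes, zero at the start; "moment": the same for the moment, N m; "gripper_width": finger opening in m; "gripper_force": force on a finger pad.
Only numpy, scipy, OpenCV 4.12 (cv2) and the standard library are available. Lean on these libraries where they do the work, as an engineer would, in place of code of your own. Each camera call takes 0.05 s, during which the arm holds its last target. There are 200 camera calls.

## Working session

There is one attempt and no reset: what is moved stays moved. The work goes in short steps, Python scripts to look and compute and a tool call to move; the robot and the scene stay as the last step left them, time stands still between calls to the robot, and variables do not carry over. Pictures are saved under pics/ and viewed, at most 14 in all, crops included, and the job is handed in when it is done.

Besides the shell and the picture viewer there is one more tool, called after "Request:" by a JSON object that holds its "name" and its "arguments". move_arm: Moves the arm, as the interface text tells. Its arguments: {"type":"object","properties":{"targets":{"type":"array","items":{"type":"array"}},"jaw":{"type":"number"},"squeeze":{"type":"number"}},"required":["targets"]}

```bash
ls; mkdir -p pics; cat > h.py <<'E'
import numpy as np, cv2
from plant import r, viewer, recognise, outline_of, pinpoint
def ray(c,row,col):
    K=np.array(c["intrinsics"]);T=np.array(c["camera_from_world"])
    p=np.linalg.inv(K)@[col,row,1]; d=T[:3,:3].T@np.array([p[0],-p[1],-p[2]])
    return -T[:3,:3].T@T[:3,3], d
def onz(c,row,col,z):
    o,d=ray(c,row,col); return o+d*(z-o[2])/d[2]
def proj(c,P):
    K=np.array(c["intrinsics"]);T=np.array(c["camera_from_world"])
    q=T[:3,:3]@P+T[:3,3]; u=K@[q[0],-q[1],-q[2]]; return u[:2]/u[2]
H=dict(cup_centre=.026,tamper_centre=.043,jar_centre=.05,mug_centre=.0245,scale=0,platform=.022,coaster=0)
def look(cam,names=H,n=3):
    c=viewer.capture(cam)
    for k in names:
        for d in pinpoint(k,cam)[:n]:
            print(cam,k,round(d["score"],2),np.round(d["location"]),np.round(onz(c,*d["location"],H[k]),4))
    return c
E
python3 - <<'E'
from h import *
for cam in ("scene","side","wrist"):
    c=look(cam); cv2.imwrite(f"pics/{cam}0.png",c["image"])
    o,d=ray(c,210,280);print(cam,o,d, c.keys())
print(r.get_state())
E
```

```text
pics
scene cup_centre 0.88 [208. 168.] [0.4511 0.3353 0.026 ]
scene cup_centre 0.18 [260. 317.] [ 0.4965 -0.1384  0.026 ]
scene tamper_centre 0.83 [179. 205.] [0.6118 0.3217 0.043 ]
scene jar_centre 0.9 [298. 372.] [ 0.4313 -0.3137  0.05  ]
scene mug_centre 0.78 [265. 404.] [ 0.5993 -0.3399  0.0245]
scene scale 0.89 [260. 315.] [ 0.5169 -0.125   0.    ]
scene platform 0.59 [254. 325.] [ 0.5307 -0.1468  0.022 ]
scene coaster 0.58 [216. 233.] [ 0.5496  0.1709 -0.    ]
scene [-0.23927366 -0.44644425  0.83920252] [ 0.6711099   0.38528987 -0.63374776] dict_keys(['image', 'intrinsics', 'camera_from_world'])
side cup_centre 0.56 [194. 195.] [0.4407 0.3312 0.026 ]
side cup_centre 0.38 [179. 244.] [0.6248 0.3691 0.026 ]
side tamper_centre 0.65 [176. 245.] [0.6197 0.3511 0.043 ]
side jar_centre 0.89 [309. 337.] [ 0.4217 -0.3212  0.05  ]
side jar_centre 0.73 [267. 314.] [ 0.4727 -0.1891  0.05  ]
side mug_centre 0.95 [294. 412.] [ 0.6004 -0.3391  0.0245]
side mug_centre 0.52 [263. 322.] [ 0.5223 -0.1527  0.0245]
side scale 0.62 [268. 314.] [ 0.5203 -0.1323  0.    ]
side scale 0.24 [312. 338.] [ 
[... 445 characters left out ...]
ra_from_world'])
{'time_s': 1.2, 'joints': array([ 9.27117017e+01,  2.05480567e+01,  6.83248363e-01, -2.68786345e-04,
       -7.01348413e+01, -1.65092759e+01]), 'qd': array([-0.01349181, -0.01902276, -0.03138078, -0.03189878,  0.07353321,
       -0.00075035]), 'joint_torque': array([-6.92633657e-04, -5.82387972e+01,  2.93319833e+01,  7.00273365e+00,
        1.27596760e-02, -2.17798942e-05]), 'tcp_pos': array([0.16096548, 0.65552313, 0.22655105]), 'eef_rot': array([-1.79999736e+02,  3.41959761e-04, -1.37976655e+01]), 'contact_force': array([0.16648217, 0.80600117, 0.33331861]), 'moment': array([-0.0032191 ,  0.06580535,  0.00459346]), 'gripper_force': 0.0, 'gripper_width': 0.0874977684370816}
```

View pics/scene0.png

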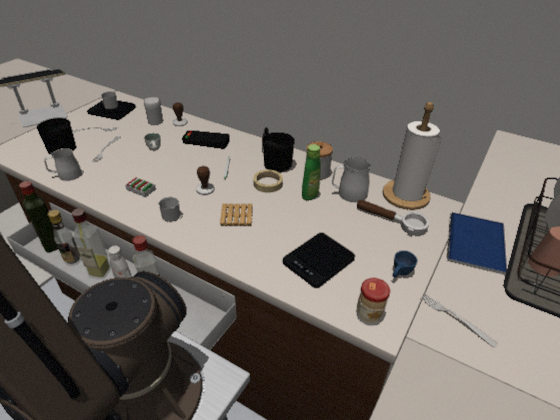

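View pics/side0.png

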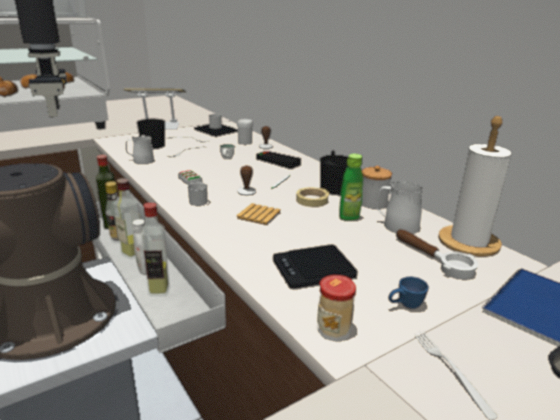

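The scene view shows cup (170,209), tamper (205,180), coaster (237,214), scale (319,259), mug (404,263) and jar (374,300). The side view agrees. I'll write a move helper, get the scale's yaw from its outline, and plan the move to the cup.

```bash
cat >> h.py <<'E'
def plan(x,y,z,yaw=None):
    s=r.get_state(); p=s["tcp_pos"]; from scipy.spatial.transform import Rotation as R
    R0=R.from_euler("xyz",s["eef_rot"],degrees=True)
    if yaw is None: yaw=s["eef_rot"][2]
    yaw=s["eef_rot"][2]+(yaw-s["eef_rot"][2]+90)%180-90
    R1=R.from_euler("xyz",[180,0,yaw],degrees=True)
    print("t",round(s["time_s"],2),"tcp",np.round(p,4),"yaw",np.round(s["eef_rot"],1),"w",round(s["gripper_width"],4),"gf",round(s["gripper_force"],1))
    print("  shift cm",np.round(R0.inv().apply(np.array([x,y,z])-p)*100,2),"turn",np.round((R0.inv()*R1).as_rotvec(),3),"-> yaw",round(yaw,1), "r",round(np.hypot(x,y),3))
def scale_rect(c,cam,label="scale",z=.02):
    m=outline_of(label,cam)[0]["mask"]; rc=np.argwhere(m)
    P=np.array([onz(c,a,b,z)[:2] for a,b in rc])
    (cx,cy),(w,h),a=cv2.minAreaRect((P*1000).astype(np.float32))
    print(label,cam,"centre",round(cx,1),round(cy,1),"size",round(w),round(h),"ang",round(a,1))
E
python3 - <<'E'
from h import *
for cam in ("scene","side"):
    c=viewer.capture(cam); scale_rect(c,cam); scale_rect(c,cam,"coaster",.01)
    d=pinpoint("tamper_centre",cam)
plan(.446,.333,.2)
E
```

```text
scale scene centre 511.7 -136.8 size 136 169 ang 75.2
coaster scene centre 554.2 160.1 size 103 92 ang 32.0
scale side centre 508.2 -144.0 size 154 170 ang 75.6
coaster side centre 547.6 157.9 size 111 99 ang 33.6
t 1.6 tcp [0.161  0.6555 0.2265] yaw [180.    0.  -13.8] w 0.0878 gf 0.0
  shift cm [35.37 24.52  2.65] turn [0. 0. 0.] -> yaw -13.8 r 0.557
```

Request:
{"name": "move_arm", "arguments": {"targets": [[[35.4,24.5,2.6],[0,0,0]],[[35.4,24.5,2.6],[0,0,0]],[[35.4,24.5,2.6],[0,0,0]],[[35.4,24.5,2.6],[0,0,0]],[[35.4,24.5,2.6],[0,0,0]]], "jaw": 8.7}}

```text
time_s: 2.22
tcp_pos: [0.3688, 0.4204, 0.208]
eef_rot: [-180.0, -0.0, -13.8]
contact_force: [0.5, 1.8, 0.2]
gripper_width: 0.087
gripper_force: 0.0
```

```bash
python3 -c "
from h import *
plan(.446,.333,.2)"
```

```text
t 2.23 tcp [0.3688 0.4204 0.208 ] yaw [-180.    -0.   -13.8] w 0.087 gf 0.0
  shift cm [9.58 6.65 0.8 ] turn [-0.001 -0.     0.   ] -> yaw -13.8 r 0.557
```

Request:
{"name": "move_arm", "arguments": {"targets": [[[8.5,5.8,0.7],[0,0,0]],[[8.5,5.8,0.7],[0,0,0]],[[8.5,5.8,0.7],[0,0,0]],[[8.5,5.8,0.7],[0,0,0]]]}}

```text
time_s: 2.72
tcp_pos: [0.4365, 0.3455, 0.2009]
eef_rot: [-180.0, -0.0, -13.8]
contact_force: [-0.4, -0.1, 0.3]
gripper_width: 0.087
gripper_force: 0.0
```

```bash
python3 -c "
from h import *
c=look('wrist',['cup_centre','tamper_centre','coaster']); cv2.imwrite('pics/w1.png',c['image'])
m=outline_of('cup_centre','wrist')
print([(d['box'],round(d['score'],2)) for d in m])
plan(.446,.333,.2)"
```

```text
wrist tamper_centre 0.56 [  2. 256.] [0.6098 0.3242 0.043 ]
wrist coaster 0.8 [ 34. 424.] [0.5556 0.1663 0.    ]
[([262.7, 147.7, 323.2, 209.6], 0.72)]
t 2.98 tcp [0.4359 0.3461 0.2008] yaw [-180.    -0.   -13.7] w 0.0868 gf 0.0
  shift cm [1.29 1.04 0.08] turn [-0. -0.  0.] -> yaw -13.7 r 0.557
```

View pics/w1.png

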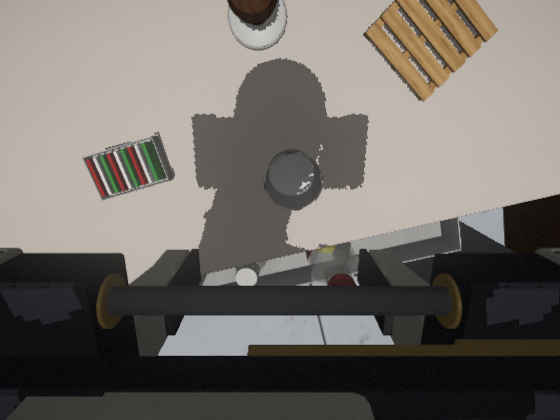

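The wrist view shows the cup's rim circle centred near (293,174), the tamper base near (256,20) and the coaster near (430,40).

```bash
python3 -c "
from h import *
c=viewer.capture('wrist')
a=onz(c,173,293,.052);b=onz(c,178.5,293,.026);print(a,b)
print(onz(c,19,257,.006), onz(c,38,430,.012))
plan((a[0]+b[0])/2,(a[1]+b[1])/2,.2)"
```

```text
[0.45722736 0.32780448 0.052     ] [0.44695561 0.32903243 0.026     ]
[0.60637885 0.3278812  0.006     ] [0.5485281  0.16695626 0.012     ]
t 3.02 tcp [0.436  0.3461 0.2008] yaw [-180.    -0.   -13.7] w 0.0871 gf 0.0
  shift cm [1.98 1.33 0.08] turn [-0. -0.  0.] -> yaw -13.7 r 0.559
```

```bash
python3 -c "
from h import *
c=viewer.capture('wrist')
a=onz(c,178.6,293,.052);print(a, c['intrinsics'][0])
t=np.linspace(0,6.28,60)
for z in(0,.052):
  q=np.array([proj(c,np.array([a[0]+.029*np.cos(k),a[1]+.029*np.sin(k),z])) for k in t]);print(q.min(0),q.max(0))
plan(a[0],a[1],.04)"
```

```text
[0.45188146 0.32893753 0.052     ] [315.51877073   0.         278.66487617]
[265.6272393  144.23993399] [316.5104773 194.9628583]
[263.47494956 148.59288432] [322.54841501 207.03718835]
t 3.08 tcp [0.436  0.346  0.2008] yaw [-180.    -0.   -13.7] w 0.0872 gf 0.0
  shift cm [ 1.94  1.28 16.08] turn [-0. -0.  0.] -> yaw -13.7 r 0.559
```

Request:
{"name": "move_arm", "arguments": {"targets": [[[1.8,1.3,6.2],[0,0,0]],[[1.8,1.3,12.2],[0,0,0]],[[1.8,1.3,16.5],[0,0,0]],[[1.8,1.3,18.3],[0,0,0]],[[1.8,1.3,18.3],[0,0,0]]]}}

```text
time_s: 3.7
tcp_pos: [0.45, 0.3278, 0.0162]
eef_rot: [179.8, 0.1, -13.8]
contact_force: [0.4, 0.2, 1.2]
gripper_width: 0.0872
gripper_force: 0.0
```

Request:
{"name": "move_arm", "arguments": {"targets": [[[0,0,0],[0,0,0]],[[0,0,0],[0,0,0]],[[0,0,0],[0,0,0]],[[0,0,0],[0,0,0]],[[0,0,0],[0,0,0]]], "jaw": 5, "squeeze": 15}}

```text
time_s: 4.32
tcp_pos: [0.451, 0.3286, 0.0185]
eef_rot: [-180.0, -0.0, -13.8]
contact_force: [-1.8, -0.9, 7.1]
gripper_width: 0.0572
gripper_force: 15.0
```

Request:
{"name": "move_arm", "arguments": {"targets": [[[0,0,-2],[0,0,0]],[[0,0,-8],[0,0,0]],[[0,3,-14],[0,0,0]],[[0,9,-16],[0,0,0]],[[2,15,-18],[0,0,0]]]}}

```text
time_s: 4.95
tcp_pos: [0.4331, 0.1842, 0.1966]
eef_rot: [-179.9, -0.0, -13.7]
contact_force: [2.1, 0.5, -0.5]
gripper_width: 0.0573
gripper_force: 15.0
```

```bash
python3 -c "
from h import *
plan(.526,-.144,.18)"
```

```text
t 4.95 tcp [0.4331 0.1842 0.1966] yaw [-179.9   -0.   -13.7] w 0.0573 gf 15.0
  shift cm [16.8  29.69  1.62] turn [-0.002 -0.001  0.   ] -> yaw -13.7 r 0.545
```

Request:
{"name": "move_arm", "arguments": {"targets": [[[16.6,28.6,0],[0,0,0]],[[16.6,28.6,0],[0,0,0]],[[16.6,28.6,0],[0,0,0]],[[16.6,28.6,0],[0,0,0]],[[16.6,28.6,0],[0,0,0]]]}}

```text
time_s: 5.58
tcp_pos: [0.5221, -0.1166, 0.1955]
eef_rot: [-180.0, -0.0, -13.8]
contact_force: [2.0, 1.1, -1.0]
gripper_width: 0.0568
gripper_force: 15.0
```

Request:
{"name": "move_arm", "arguments": {"targets": [[[1,2,0],[0,0,0]],[[1,2,0],[0,0,0]],[[1,2,0],[0,0,0]]]}}

```text
time_s: 5.95
tcp_pos: [0.5265, -0.1361, 0.1952]
eef_rot: [-180.0, 0.0, -13.8]
contact_force: [-0.1, 0.7, -1.2]
gripper_width: 0.0574
gripper_force: 15.0
```

```bash
python3 -c "
from h import *
c=look('wrist',['platform','scale','mug_centre','jar_centre']); cv2.imwrite('pics/w2.png',c['image']); np.save('w2.npy',c,allow_pickle=True)
scale_rect(c,'wrist',z=.02)
plan(.526,-.144,.18)"
```

```text
wrist platform 0.94 [188. 280.] [ 0.5316 -0.1373  0.022 ]
wrist scale 0.77 [195. 278.] [ 0.5185 -0.1321  0.    ]
wrist mug_centre 0.56 [ 69. 466.] [ 0.6017 -0.337   0.0245]
wrist jar_centre 0.73 [255. 472.] [ 0.4199 -0.3163  0.05  ]
scale wrist centre 523.4 -133.7 size 130 149 ang 74.7
t 6.25 tcp [ 0.5269 -0.1356  0.1956] yaw [-180.    -0.   -13.7] w 0.0569 gf 15.0
  shift cm [0.11 0.84 1.56] turn [-0. -0.  0.] -> yaw -13.7 r 0.545
```

View pics/w2.png

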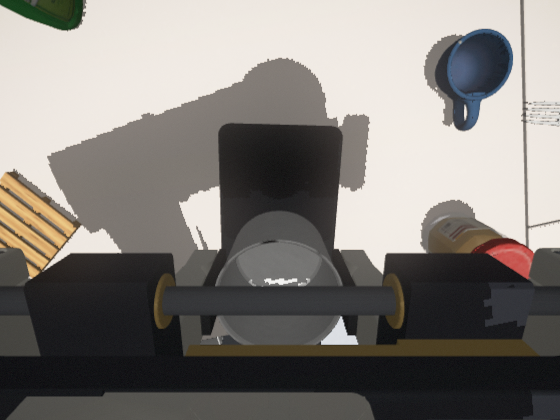

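The scale's far edge is at row 124, between columns 219 and 342. The mug is at (480,65) with its handle pointing down, and the jar is at right (475,250).

```bash
python3 -c "
from h import *
c=np.load('w2.npy',allow_pickle=True).item()
A=onz(c,125,219,.02)[:2];B=onz(c,125,342,.02)[:2];C=onz(c,245,220,.02)[:2]
print(A,B,C,np.linalg.norm(A-B),np.degrees(np.arctan2(*(A-C)[::-1])),np.degrees(np.arctan2(*(B-A)[::-1]))+90)
yaw=np.radians(-14.5);u=np.array([np.cos(yaw),np.sin(yaw)])
M=(A+B)/2; P=M-u*(.080-.0155); S=M-u*.08
print('platform',P,'scale',S,'mug target',S+.125*np.array([-u[1],u[0]]))
plan(.5300,-.1375,.041,-14)
"
```

```text
[ 0.6088621  -0.09256651] [ 0.57906075 -0.21393634] [ 0.48269417 -0.05542122] 0.12497501737159984 -16.40503683915927 -13.795577640310043
platform [ 0.5315159  -0.13710191] scale [ 0.51650961 -0.13322102] mug target [ 0.54780711 -0.01220257]
t 6.25 tcp [ 0.5269 -0.1356  0.1956] yaw [-180.    -0.   -13.7] w 0.0569 gf 15.0
  shift cm [ 0.34  0.11 15.46] turn [-0.    -0.     0.005] -> yaw -14.0 r 0.548
```

Request:
{"name": "move_arm", "arguments": {"targets": [[[0.5,0.1,5.5],[0,0,0]],[[0.5,0.1,10.5],[0,0,0]],[[0.5,0.1,13.8],[0,0,0]],[[0.5,0.1,15.1],[0,0,0]],[[0.5,0.1,15.4],[0,0,0]]]}}

```text
time_s: 6.88
tcp_pos: [0.5317, -0.1384, 0.0414]
eef_rot: [180.0, 0.0, -13.8]
contact_force: [-0.5, 0.3, -0.5]
gripper_width: 0.0573
gripper_force: 15.0
```

Request:
{"name": "move_arm", "arguments": {"targets": [[[0,0,0],[0,0,0]],[[0,0,0.1],[0,0,0]],[[0,0,0.1],[0,0,0]]]}}

```text
time_s: 7.25
tcp_pos: [0.532, -0.1385, 0.0412]
eef_rot: [-180.0, -0.1, -13.8]
contact_force: [0.9, 0.3, -1.0]
gripper_width: 0.0571
gripper_force: 15.0
```

Request:
{"name": "move_arm", "arguments": {"targets": [[[0,0,0],[0,0,0]],[[0,0,0],[0,0,0]],[[0,0,0],[0,0,0]],[[0,0,0],[0,0,0]]], "jaw": 8.7}}

```text
time_s: 7.75
tcp_pos: [0.5315, -0.1386, 0.0403]
eef_rot: [180.0, 0.0, -13.8]
contact_force: [-0.0, 0.8, -0.5]
gripper_width: 0.0861
gripper_force: 0.0
```

Request:
{"name": "move_arm", "arguments": {"targets": [[[0,0,-3],[0,0,0]],[[0,0,-8],[0,0,0]],[[0,0,-14],[0,0,0]],[[0,3,-16],[0,0,0]],[[0,8,-18],[0,0,0]]]}}

```text
time_s: 8.38
tcp_pos: [0.5127, -0.2161, 0.2219]
eef_rot: [-180.0, -0.1, -13.6]
contact_force: [1.1, -0.2, 0.0]
gripper_width: 0.0868
gripper_force: 0.0
```

```bash
python3 -c "
from h import *
c=look('wrist',['cup_centre','platform','mug_centre','jar_centre']); cv2.imwrite('pics/w3.png',c['image']); np.save('w3.npy',c,allow_pickle=True)
print([(d['box'],round(d['score'],2)) for d in outline_of('mug_centre','wrist')])
plan(.56,-.33,.2)"
```

```text
wrist cup_centre 0.67 [193. 205.] [ 0.5271 -0.1311  0.026 ]
wrist mug_centre 0.75 [ 79. 372.] [ 0.6025 -0.3364  0.0245]
wrist jar_centre 0.91 [249. 386.] [ 0.4214 -0.3169  0.05  ]
[([348.2, 44.8, 409.2, 136.9], 0.55)]
t 8.68 tcp [ 0.5121 -0.2158  0.2197] yaw [-1.80e+02  1.00e-01 -1.38e+01] w 0.0871 gf 0.0
  shift cm [7.38 9.95 1.97] turn [-0.     0.001 -0.   ] -> yaw -13.8 r 0.65
```

View pics/w3.png

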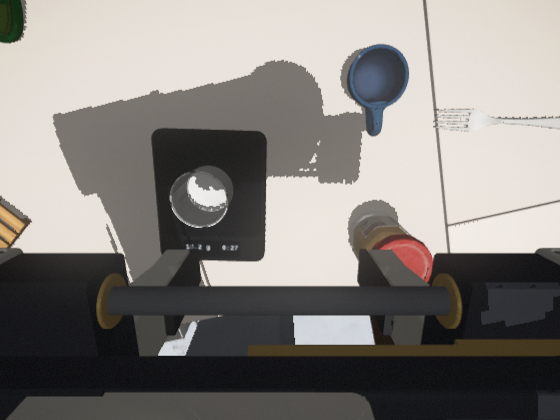

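The cup stands on the scale with its rim centred near (201,196); the scale corners are (153,129), (266,131) and (265,260). The mug rim is centred at (378,75) and its handle tip is at (374,133).

```bash
python3 -c "
from h import *
c=np.load('w3.npy',allow_pickle=True).item()
print('cup',onz(c,196,201,.074))
A,B,C=[onz(c,*p,.02)[:2] for p in((129,153),(131,266),(260,265))]
print(A,B,C,'scale centre',(A+C)/2,np.linalg.norm(A-B),np.linalg.norm(B-C),np.degrees(np.arctan2(*(B-C)[::-1])),np.degrees(np.arctan2(*(A-B)[::-1]))-90)
m=onz(c,75,378,.049);h=onz(c,130,374,.03);d=(m-h)[:2];y=np.degrees(np.arctan2(*d[::-1]))
print('mug',m,h,np.linalg.norm(d),'+y dir',y)
plan(m[0],m[1],.15,y-90+90)"
```

```text
cup [ 0.53359075 -0.14039207  0.074     ]
[ 0.60910747 -0.09556302] [ 0.57767546 -0.21613075] [ 0.42720786 -0.17653222] scale centre [ 0.51815767 -0.13604762] 0.12459754701007277 0.15559094728615366 -14.744201380489692 -14.611779166921181
mug [ 0.60378181 -0.33574943  0.049     ] [ 0.55166538 -0.32937583  0.03      ] 0.05250470985643857 +y dir -6.9723886430352335
t 8.68 tcp [ 0.5121 -0.2158  0.2197] yaw [-1.80e+02  1.00e-01 -1.38e+01] w 0.0871 gf 0.0
  shift cm [11.77  9.46  6.96] turn [-0.     0.001 -0.119] -> yaw -7.0 r 0.691
```

Request:
{"name": "move_arm", "arguments": {"targets": [[[5,4,2],[0,0,-0.06]],[[9,7.5,5],[0,0,-0.119]],[[11.5,9.3,8],[0,0,-0.119]],[[11.7,9.5,8],[0,0,-0.119]],[[11.7,9.5,8],[0,0,-0.119]]]}}

```text
time_s: 9.3
tcp_pos: [0.6035, -0.3356, 0.1398]
eef_rot: [180.0, 0.1, -6.9]
contact_force: [0.1, -0.1, 0.4]
gripper_width: 0.087
gripper_force: 0.0
```

```bash
python3 -c "
from h import *
c=viewer.capture('wrist'); cv2.imwrite('pics/w4.png',c['image']); np.save('w4.npy',c,allow_pickle=True)
for P in((.6035,-.336,.049),):
  print(proj(c,np.array(P)))
  print([ (d['box'],round(d['score'],2)) for d in outline_of('mug_centre','wrist')])
plan(.6035,-.336,.022)"
```

```text
[280.6300867  214.96109841]
[([248.0, 181.4, 315.8, 272.6], 0.57)]
t 9.4 tcp [ 0.6038 -0.3354  0.1416] yaw [ 1.8e+02 -1.0e-01 -6.9e+00] w 0.0869 gf 0.0
  shift cm [-0.04  0.06 11.96] turn [ 0.    -0.002 -0.   ] -> yaw -6.9 r 0.691
```

View pics/w4.png

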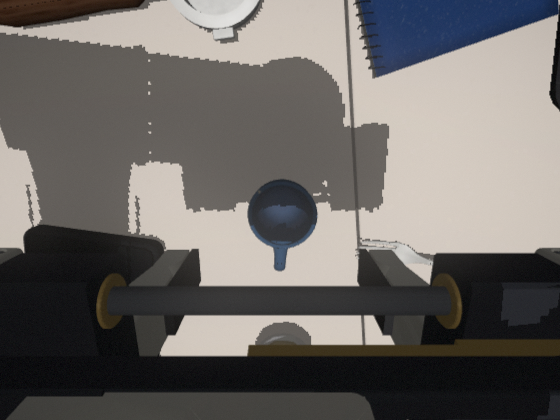

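The mug rim is centred at (282,214), matching the predicted (281,215). I'll descend and grip.

Request:
{"name": "move_arm", "arguments": {"targets": [[[0,0,5.5],[0,0,0]],[[0,0,10],[0,0,0]],[[0,0,11.9],[0,0,0]],[[0,0,11.9],[0,0,0]],[[0,0,11.9],[0,0,0]]]}}

```text
time_s: 10.02
tcp_pos: [0.605, -0.3367, 0.0238]
eef_rot: [179.9, -0.2, -6.9]
contact_force: [0.9, -0.3, 0.5]
gripper_width: 0.0872
gripper_force: 0.0
```

Request:
{"name": "move_arm", "arguments": {"targets": [[[0,0,0],[0,0,0]],[[0,0,0],[0,0,0]],[[0,0,0],[0,0,0]],[[0,0,0],[0,0,0]],[[0,0,0],[0,0,0]]], "jaw": 4.5, "squeeze": 15}}

```text
time_s: 10.65
tcp_pos: [0.6036, -0.3367, 0.0217]
eef_rot: [180.0, -0.0, -7.0]
contact_force: [-0.0, -2.2, 1.5]
gripper_width: 0.0558
gripper_force: 15.0
```

Request:
{"name": "move_arm", "arguments": {"targets": [[[0,0,-2],[0,0,0]],[[0,0,-7],[0,0,0]],[[-2,-4,-12],[0,0,0]],[[-3,-10,-16],[0,0,0]],[[-4,-16,-18],[0,0,0]]]}}

```text
time_s: 11.28
tcp_pos: [0.584, -0.1864, 0.1991]
eef_rot: [-180.0, -0.2, -7.0]
contact_force: [-0.2, 0.4, -2.2]
gripper_width: 0.0562
gripper_force: 15.0
```

```bash
python3 -c "
from h import *
plan(.550,-.015,.18,-58)"
```

```text
t 11.28 tcp [ 0.584  -0.1864  0.1991] yaw [-180.    -0.2   -7. ] w 0.0562 gf 15.0
  shift cm [ -5.48 -16.59   1.9 ] turn [-0.002 -0.003  0.889] -> yaw -58.0 r 0.55
```

Request:
{"name": "move_arm", "arguments": {"targets": [[[-1.4,-4,1],[0,0,0.18]],[[-2.8,-8,2],[0,0,0.36]],[[-4,-12,3],[0,0,0.54]],[[-5.2,-15.8,4],[0,0,0.72]],[[-5.2,-15.8,6],[0,0,0.88]]]}}

```text
time_s: 11.9
tcp_pos: [0.5517, -0.0216, 0.1375]
eef_rot: [-179.8, -0.0, -57.5]
contact_force: [-0.1, -0.2, -1.4]
gripper_width: 0.0558
gripper_force: 15.0
```

Request:
{"name": "move_arm", "arguments": {"targets": [[[0,0,0],[0,0,0]],[[0,0,0],[0,0,0]]]}}

```text
time_s: 12.15
tcp_pos: [0.5518, -0.0244, 0.1368]
eef_rot: [-179.9, -0.0, -57.2]
contact_force: [0.6, -0.1, -1.1]
gripper_width: 0.056
gripper_force: 15.0
```

```bash
python3 -c "
from h import *
c=viewer.capture('wrist'); cv2.imwrite('pics/w5.png',c['image']);np.save('w5.npy',c,allow_pickle=True)
plan(.550,-.015,.0225,-58)"
```

```text
t 12.2 tcp [ 0.552  -0.0245  0.1369] yaw [-179.9   -0.   -57.3] w 0.0564 gf 15.0
  shift cm [-0.91 -0.34 11.44] turn [-0.001 -0.001  0.013] -> yaw -58.0 r 0.55
```

View pics/w5.png

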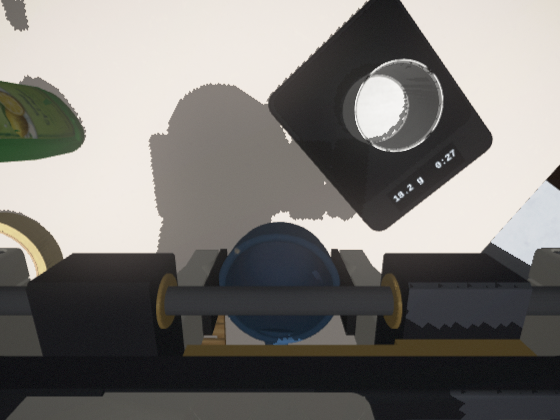

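The scale's coaster-facing edge runs from (268,103) to (378,231). The mug is in hand and clear of it.

```bash
python3 -c "
from h import *
c=np.load('w5.npy',allow_pickle=True).item()
A=onz(c,103,267,.018)[:2];B=onz(c,232,378,.018)[:2]
u=(A-B)/np.linalg.norm(A-B);print(A,B,np.linalg.norm(A-B),np.degrees(np.arctan2(u[1],u[0])))
T=(A+B)/2+.06*np.array([-u[1],u[0]]);print(T)"
```

```text
[ 0.60789412 -0.09287369] [ 0.46049549 -0.0527378 ] 0.15276532827680664 -15.232059130472116
[ 0.54995855 -0.01491357]
```

Request:
{"name": "move_arm", "arguments": {"targets": [[[-0.9,-0.3,5],[0,0,0]],[[-0.9,-0.3,9],[0,0,0]],[[-0.9,-0.3,11],[0,0,0]],[[-0.9,-0.3,11.4],[0,0,0]],[[-0.9,-0.3,11.5],[0,0,0]]]}}

```text
time_s: 12.82
tcp_pos: [0.5496, -0.0154, 0.0217]
eef_rot: [-180.0, -0.0, -57.4]
contact_force: [-0.8, -0.5, -0.7]
gripper_width: 0.0562
gripper_force: 15.0
```

Request:
{"name": "move_arm", "arguments": {"targets": [[[0,0,0],[0,0,0]],[[0,0,0],[0,0,0]]]}}

```text
time_s: 13.08
tcp_pos: [0.5499, -0.0149, 0.0216]
eef_rot: [-179.9, -0.0, -57.4]
contact_force: [-0.2, -1.0, 0.6]
gripper_width: 0.0562
gripper_force: 15.0
```

Request:
{"name": "move_arm", "arguments": {"targets": [[[0,0,0],[0,0,0]],[[0,0,0],[0,0,0]],[[0,0,0],[0,0,0]],[[0,0,0],[0,0,0]]], "jaw": 8.2}}

```text
time_s: 13.58
tcp_pos: [0.549, -0.015, 0.0207]
eef_rot: [180.0, 0.0, -57.4]
contact_force: [0.4, -0.3, 1.3]
gripper_width: 0.0814
gripper_force: 0.0
```

Request:
{"name": "move_arm", "arguments": {"targets": [[[0,0,-2],[0,0,0]],[[0,0,-7],[0,0,0]],[[0,0,-13],[0,0,0]],[[0,0,-18],[0,0,-0.18]],[[0,0,-20],[0,0,-0.36]]]}}

```text
time_s: 14.2
tcp_pos: [0.5502, -0.0148, 0.2244]
eef_rot: [-179.8, -0.2, -36.4]
contact_force: [1.2, -0.3, -0.1]
gripper_width: 0.0816
gripper_force: 0.0
```

```bash
python3 -c "
from h import *
plan(.425,-.317,.24,-10)"
```

```text
t 14.2 tcp [ 0.5502 -0.0148  0.2244] yaw [-179.8   -0.2  -36.4] w 0.0816 gf 0.0
  shift cm [ 7.87 31.75 -1.66] turn [-0.003 -0.004 -0.461] -> yaw -10.0 r 0.53
```

Request:
{"name": "move_arm", "arguments": {"targets": [[[1.5,6,-1],[0,0,-0.1]],[[3,12,-2],[0,0,-0.2]],[[4.6,18,-3],[0,0,-0.3]],[[6.2,24,-3],[0,0,-0.4]],[[7.5,29.8,-3],[0,0,-0.46]]], "jaw": 8.7}}

```text
time_s: 14.82
tcp_pos: [0.4297, -0.3003, 0.2511]
eef_rot: [180.0, -0.0, -10.3]
contact_force: [1.0, -0.9, -0.3]
gripper_width: 0.087
gripper_force: 0.0
```

Request:
{"name": "move_arm", "arguments": {"targets": [[[0,1.5,0],[0,0,0]],[[0,1.5,0],[0,0,0]],[[0,1.5,0],[0,0,0]]]}}

```text
time_s: 15.2
tcp_pos: [0.4283, -0.3126, 0.2505]
eef_rot: [-180.0, 0.0, -10.4]
contact_force: [-0.4, 0.9, 0.2]
gripper_width: 0.0868
gripper_force: 0.0
```

```bash
python3 -c "
from h import *
c=look('wrist',['jar_centre','mug_centre','scale']); cv2.imwrite('pics/w6.png',c['image']);np.save('w6.npy',c,allow_pickle=True)
plan(.425,-.317,.06,-10)"
```

```text
wrist scale 0.64 [136. 127.] [ 0.5168 -0.1327  0.    ]
t 15.4 tcp [ 0.4285 -0.3125  0.2508] yaw [-180.    -0.   -10.3] w 0.087 gf 0.0
  shift cm [-0.27  0.51 19.08] turn [-0.    -0.    -0.006] -> yaw -10.0 r 0.53
```

View pics/w6.png

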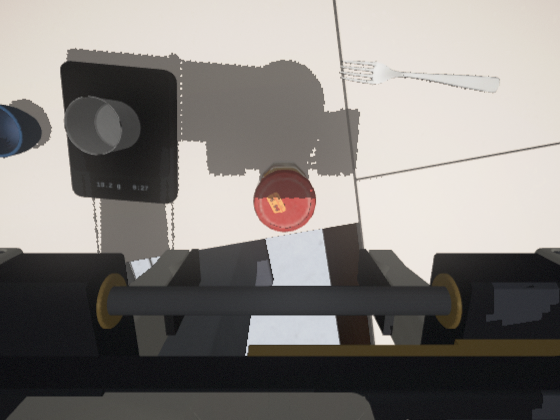

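The lid circle is centred at (285,200) with a radius of about 31.5 px.

```bash
python3 -c "
from h import *
c=np.load('w6.npy',allow_pickle=True).item()
a=onz(c,200,285,.1);print(a, [proj(c,a+[0,k*.0325,0]) for k in(-1,1)])
plan(a[0],a[1],.050)"
```

```text
[ 0.42491231 -0.3172007   0.1       ] [array([316.95079707, 194.34124097]), array([253.39133909, 205.59816379])]
t 15.4 tcp [ 0.4285 -0.3125  0.2508] yaw [-180.    -0.   -10.3] w 0.087 gf 0.0
  shift cm [-0.28  0.53 20.08] turn [-0. -0.  0.] -> yaw -10.3 r 0.53
```

Request:
{"name": "move_arm", "arguments": {"targets": [[[-0.3,0.5,6],[0,0,0]],[[-0.3,0.5,11],[0,0,0]],[[-0.3,0.5,16],[0,0,0]],[[-0.3,0.5,19],[0,0,0]],[[-0.3,0.5,20],[0,0,0]]]}}

```text
time_s: 16.02
tcp_pos: [0.4234, -0.3169, 0.049]
eef_rot: [-180.0, 0.2, -10.4]
contact_force: [0.1, 0.5, 0.6]
gripper_width: 0.0866
gripper_force: 0.0
```

Request:
{"name": "move_arm", "arguments": {"targets": [[[0,0,0],[0,0,0]],[[0,0,0],[0,0,0]]]}}

```text
time_s: 16.27
tcp_pos: [0.4253, -0.318, 0.0521]
eef_rot: [180.0, -0.1, -10.4]
contact_force: [0.6, -0.3, 1.3]
gripper_width: 0.0873
gripper_force: 0.0
```

Request:
{"name": "move_arm", "arguments": {"targets": [[[0,0,0],[0,0,0]],[[0,0,0],[0,0,0]],[[0,0,0],[0,0,0]],[[0,0,0],[0,0,0]],[[0,0,0],[0,0,0]]], "jaw": 5, "squeeze": 30}}

```text
time_s: 16.9
tcp_pos: [0.4243, -0.3179, 0.0511]
eef_rot: [180.0, -0.0, -10.4]
contact_force: [-2.0, 1.3, 6.1]
gripper_width: 0.0638
gripper_force: 30.0
```

Request:
{"name": "move_arm", "arguments": {"targets": [[[0,0,-1.5],[0,0,0]],[[0,0,-5],[0,0,0]],[[0,0,-10],[0,0,0]],[[0,0,-15],[0,0,0]],[[0,-3,-18],[0,0,0]]]}}

```text
time_s: 17.52
tcp_pos: [0.4297, -0.2889, 0.2336]
eef_rot: [180.0, -0.1, -10.5]
contact_force: [1.1, -0.8, -4.1]
gripper_width: 0.0636
gripper_force: 30.0
```

```bash
python3 -c "
from h import *
plan(.552,.164,.23,-10)"
```

```text
t 17.52 tcp [ 0.4297 -0.2889  0.2336] yaw [ 1.80e+02 -1.00e-01 -1.05e+01] w 0.0636 gf 30.0
  shift cm [  3.74 -46.76   0.35] turn [ 0.    -0.002 -0.009] -> yaw -10.0 r 0.576
```

Request:
{"name": "move_arm", "arguments": {"targets": [[[0.5,-5.5,0],[0,0,0]],[[1,-11.5,0],[0,0,0]],[[1.5,-17.5,0],[0,0,0]],[[2,-23.5,0],[0,0,0]],[[2.5,-29,0],[0,0,0]]]}}

```text
time_s: 18.15
tcp_pos: [0.5061, -0.0055, 0.2311]
eef_rot: [-180.0, 0.0, -10.4]
contact_force: [1.4, -1.4, -3.8]
gripper_width: 0.0634
gripper_force: 30.0
```

```bash
python3 -c "
from h import *
plan(.552,.164,.23,-10)"
```

```text
t 18.15 tcp [ 0.5061 -0.0055  0.2311] yaw [-180.     0.   -10.4] w 0.0634 gf 30.0
  shift cm [  1.45 -17.5    0.12] turn [-0.     0.    -0.007] -> yaw -10.0 r 0.576
```

Request:
{"name": "move_arm", "arguments": {"targets": [[[-1,-5.5,0],[0,0,0]],[[-2,-11,0],[0,0,0]],[[-3,-15,0],[0,0,0]],[[-3,-16.5,0],[0,0,0]],[[-3,-16.5,0],[0,0,0]]]}}

```text
time_s: 18.77
tcp_pos: [0.5066, 0.1608, 0.2305]
eef_rot: [180.0, 0.0, -10.3]
contact_force: [0.6, -0.2, -4.2]
gripper_width: 0.0637
gripper_force: 30.0
```

```bash
python3 -c "
from h import *
c=look('wrist',['coaster','tamper_centre']); cv2.imwrite('pics/w7.png',c['image']);np.save('w7.npy',c,allow_pickle=True)
scale_rect(c,'wrist','coaster',.012)
plan(.552,.164,.065)"
```

```text
wrist coaster 0.94 [144. 270.] [0.5542 0.1635 0.    ]
wrist tamper_centre 0.79 [124. 112.] [0.6071 0.3227 0.043 ]
coaster wrist centre 554.2 164.0 size 94 93 ang 31.9
t 18.98 tcp [0.5068 0.1591 0.2307] yaw [180.    0.  -10.5] w 0.0633 gf 30.0
  shift cm [ 4.37 -1.31 16.57] turn [0. 0. 0.] -> yaw -10.5 r 0.576
```

View pics/w7.png

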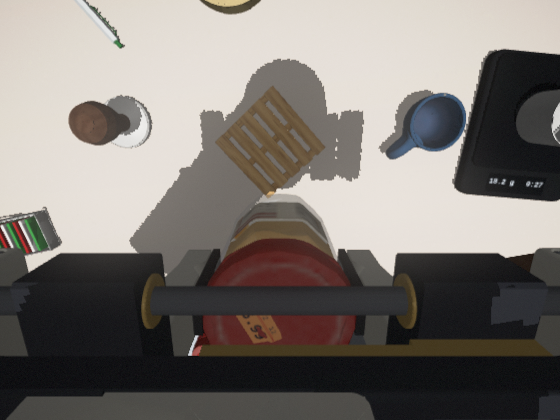

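The coaster's corners are clear, with its centre at (270,141) px, i.e. world (0.554,0.164). The mug stands upright between coaster and scale.

Request:
{"name": "move_arm", "arguments": {"targets": [[[3.5,-1.2,4],[0,0,0]],[[4.6,-1.3,9],[0,0,0]],[[4.6,-1.3,13.5],[0,0,0]],[[4.6,-1.3,15.8],[0,0,0]],[[4.6,-1.3,16.5],[0,0,0]]]}}

```text
time_s: 19.6
tcp_pos: [0.5538, 0.1631, 0.0642]
eef_rot: [179.9, 0.1, -10.5]
contact_force: [-0.1, 0.8, 0.8]
gripper_width: 0.064
gripper_force: 30.0
```

Request:
{"name": "move_arm", "arguments": {"targets": [[[0,0,0.1],[0,0,0]],[[0,0,0.2],[0,0,0]],[[0,0,0.2],[0,0,0]]]}}

```text
time_s: 19.98
tcp_pos: [0.555, 0.165, 0.0647]
eef_rot: [-179.9, -0.1, -10.4]
contact_force: [0.5, -0.0, -2.8]
gripper_width: 0.0637
gripper_force: 30.0
```

Request:
{"name": "move_arm", "arguments": {"targets": [[[0,0,0.1],[0,0,0]],[[0,0,0.1],[0,0,0]]]}}

```text
time_s: 20.23
tcp_pos: [0.5551, 0.165, 0.064]
eef_rot: [-179.9, -0.1, -10.4]
contact_force: [-2.2, 0.1, 5.3]
gripper_width: 0.0635
gripper_force: 30.0
```

```bash
python3 -c "
from h import *
for i in range(4):
  viewer.capture('side'); s=r.get_state(); print(s['tcp_pos'],s['contact_force'])"
```

```text
[0.55506917 0.16500748 0.06402332] [-2.69800055 -0.73114262  5.44483321]
[0.55511799 0.16502037 0.06403768] [-2.54556441 -1.31012676  6.31541643]
[0.55507915 0.16500752 0.06400025] [-3.09288871 -1.0120568   5.86643902]
[0.55509743 0.16502513 0.06402658] [-2.49006259 -0.51482186  6.54364879]
```

Now in contact; release and retreat towards the tamper.

Request:
{"name": "move_arm", "arguments": {"targets": [[[0,0,0],[0,0,0]],[[0,0,0],[0,0,0]],[[0,0,0],[0,0,0]],[[0,0,0],[0,0,0]]], "jaw": 8.7}}

```text
time_s: 20.92
tcp_pos: [0.5546, 0.1646, 0.0626]
eef_rot: [180.0, 0.0, -10.4]
contact_force: [0.3, -0.2, -0.4]
gripper_width: 0.0869
gripper_force: 0.0
```

Request:
{"name": "move_arm", "arguments": {"targets": [[[0,0,-2],[0,0,0]],[[0,0,-7],[0,0,0]],[[0,0,-12],[0,0,0]],[[0,-3,-15],[0,0,0]],[[0,-8,-16],[0,0,0]]]}}

```text
time_s: 21.55
tcp_pos: [0.57, 0.2437, 0.2261]
eef_rot: [-179.8, -0.2, -10.5]
contact_force: [1.1, -0.2, -0.6]
gripper_width: 0.0872
gripper_force: 0.0
```

```bash
python3 -c "
from h import *
plan(.608,.325,.22)
c=np.load('w7.npy',allow_pickle=True).item();print('base',onz(c,123,126,.007))"
```

```text
t 21.55 tcp [0.57   0.2437 0.2261] yaw [-179.8   -0.2  -10.5] w 0.0872 gf 0.0
  shift cm [ 2.25 -8.69  0.65] turn [-0.003 -0.003  0.   ] -> yaw -10.5 r 0.689
base [0.60825713 0.32382874 0.007     ]
```

Request:
{"name": "move_arm", "arguments": {"targets": [[[1.5,-5,-1],[0,0,0]],[[2.2,-8,-2],[0,0,0]],[[2.2,-8,-2],[0,0,0]],[[2.2,-8,-2],[0,0,0]]]}}

```text
time_s: 22.05
tcp_pos: [0.6046, 0.3176, 0.242]
eef_rot: [180.0, 0.1, -10.4]
contact_force: [-0.1, -1.2, 0.4]
gripper_width: 0.0867
gripper_force: 0.0
```

```bash
python3 -c "
from h import *
c=look('wrist',['tamper_centre','jar_centre']); cv2.imwrite('pics/w8.png',c['image']);np.save('w8.npy',c,allow_pickle=True)
plan(.608,.324,.046)"
```

```text
wrist tamper_centre 0.82 [185. 277.] [0.6072 0.3199 0.043 ]
wrist jar_centre 0.81 [210. 423.] [0.5495 0.16   0.05  ]
t 22.2 tcp [0.6048 0.3171 0.2427] yaw [180.    0.  -10.5] w 0.0871 gf 0.0
  shift cm [ 0.2  -0.74 19.67] turn [0. 0. 0.] -> yaw -10.5 r 0.689
```

View pics/w8.png

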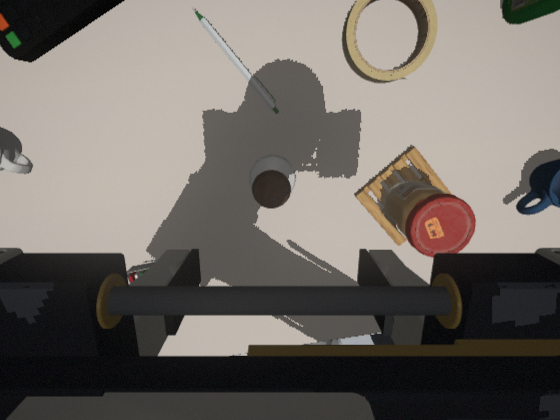

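The tamper's handle top is at (271,188) and its base at (272,178). The jar stands on the coaster with its lid centred at (443,225).

```bash
python3 -c "
from h import *
c=np.load('w8.npy',allow_pickle=True).item()
print(onz(c,188,271,.075),onz(c,179,272.5,.013),'lid',onz(c,225,443,.112))
plan(.609,.322,.046)"
```

```text
[0.61226244 0.32553367 0.075     ] [0.61008752 0.32552681 0.013     ] lid [0.55446684 0.16717372 0.112     ]
t 22.2 tcp [0.6048 0.3171 0.2427] yaw [180.    0.  -10.5] w 0.0871 gf 0.0
  shift cm [ 0.33 -0.56 19.67] turn [0. 0. 0.] -> yaw -10.5 r 0.689
```

Request:
{"name": "move_arm", "arguments": {"targets": [[[0.4,-0.8,6],[0,0,0]],[[0.4,-0.8,11],[0,0,0]],[[0.4,-0.8,16],[0,0,0]],[[0.4,-0.8,18.8],[0,0,0]],[[0.4,-0.8,19.65],[0,0,0]]]}}

```text
time_s: 22.82
tcp_pos: [0.6095, 0.3237, 0.0443]
eef_rot: [179.9, 0.1, -10.5]
contact_force: [0.0, -0.0, 1.6]
gripper_width: 0.0869
gripper_force: 0.0
```

Request:
{"name": "move_arm", "arguments": {"targets": [[[0,0,0],[0,0,0]],[[0,0,0],[0,0,0]],[[0,0,0],[0,0,0]],[[0,0,0],[0,0,0]],[[0,0,0],[0,0,0]]], "jaw": 3, "squeeze": 35}}

```text
time_s: 23.45
tcp_pos: [0.6105, 0.3253, 0.0466]
eef_rot: [-180.0, -0.0, -10.4]
contact_force: [0.3, -1.1, 1.1]
gripper_width: 0.0425
gripper_force: 0.0
```

Request:
{"name": "move_arm", "arguments": {"targets": [[[0,0,0],[0,0,0]],[[0,0,0],[0,0,0]],[[0,0,-1],[0,0,0]],[[0,0,-3],[0,0,0]],[[0,0,-6],[0,0,0]]]}}

```text
time_s: 24.08
tcp_pos: [0.6093, 0.3247, 0.1052]
eef_rot: [179.9, 0.2, -10.4]
contact_force: [0.2, 0.1, -4.2]
gripper_width: 0.0391
gripper_force: 35.0
```

Request:
{"name": "move_arm", "arguments": {"targets": [[[0,0,-5],[0,0,0]],[[0,0,-10],[0,0,0]],[[0,0,-14],[0,0,0]],[[-2,3,-16],[0,0,0]],[[-4,7,-17],[0,0,0]]]}}

```text
time_s: 24.7
tcp_pos: [0.5578, 0.2637, 0.2767]
eef_rot: [-180.0, 0.0, -10.4]
contact_force: [-0.9, -0.1, -4.6]
gripper_width: 0.0396
gripper_force: 35.0
```

```bash
python3 -c "
from h import *
plan(.5336,-.14,.25)"
```

```text
t 24.7 tcp [0.5578 0.2637 0.2767] yaw [-180.     0.   -10.4] w 0.0396 gf 35.0
  shift cm [ 4.9  40.15  2.64] turn [-0.001  0.    -0.   ] -> yaw -10.4 r 0.552
```

Request:
{"name": "move_arm", "arguments": {"targets": [[[0.7,5.5,0],[0,0,0]],[[1.4,11.5,0],[0,0,0]],[[2.1,17.5,0],[0,0,0]],[[2.8,23.5,0],[0,0,0]],[[3.5,29,0],[0,0,0]]]}}

```text
time_s: 25.32
tcp_pos: [0.5395, -0.0296, 0.2761]
eef_rot: [-180.0, 0.0, -10.4]
contact_force: [0.3, -0.4, -4.4]
gripper_width: 0.0398
gripper_force: 35.0
```

```bash
python3 -c "
from h import *
plan(.5336,-.14,.25)"
```

```text
t 25.32 tcp [ 0.5395 -0.0296  0.2761] yaw [-180.     0.   -10.4] w 0.0398 gf 35.0
  shift cm [ 1.42 10.97  2.61] turn [-0.001  0.    -0.   ] -> yaw -10.4 r 0.552
```

Request:
{"name": "move_arm", "arguments": {"targets": [[[-2,5,1],[0,0,0]],[[-4,9,2],[0,0,0]],[[-4.5,10,2.5],[0,0,0]],[[-4.5,10,2.5],[0,0,0]],[[-4.5,10,2.5],[0,0,0]]]}}

```text
time_s: 25.95
tcp_pos: [0.4788, -0.1176, 0.2515]
eef_rot: [-180.0, -0.0, -10.4]
contact_force: [0.3, 0.4, -5.3]
gripper_width: 0.0393
gripper_force: 35.0
```

```bash
python3 -c "
from h import *
c=look('wrist',['cup_centre','tamper_centre','platform']); cv2.imwrite('pics/w9.png',c['image']);np.save('w9.npy',c,allow_pickle=True)
plan(.5336,-.14,.2)"
```

```text
wrist cup_centre 0.74 [140. 290.] [ 0.5279 -0.1389  0.026 ]
wrist tamper_centre 0.86 [261. 280.] [ 0.383  -0.1008  0.043 ]
t 26.15 tcp [ 0.4786 -0.1175  0.2512] yaw [-180.     0.   -10.4] w 0.0398 gf 35.0
  shift cm [5.81 1.22 5.12] turn [-0.  0. -0.] -> yaw -10.4 r 0.552
```

View pics/w9.png

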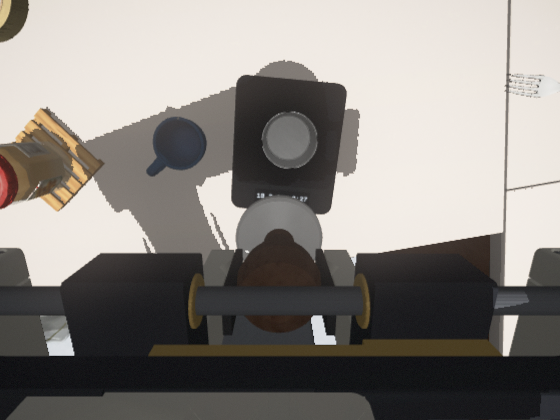

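The cup rim is centred at (290,139). The tamper's base disc shows from column 236 to 322 with its top at row 195.5.

```bash
python3 -c "
from h import *
c=np.load('w9.npy',allow_pickle=True).item()
cup=onz(c,139.5,290,.074);print('cup',cup)
s=r.get_state();p=s['tcp_pos'];t=np.linspace(0,6.28,100)
from scipy.optimize import minimize
def ext(dx,dy,dz):
  q=np.array([proj(c,p+[dx+.029*np.cos(k),dy+.029*np.sin(k),dz+h]) for k in t for h in(0,.013)]);return q[:,0].min(),q[:,0].max(),q[:,1].min()
print(ext(0,0,-.046))
f=minimize(lambda v:sum((np.array(ext(v[0],v[1],-.046))-[236,322,195.5])**2),[0,0],method='Nelder-Mead');print(f.x,f.fun)
plan(.5336,-.14,.122)"
```

```text
cup [ 0.531365   -0.13778036  0.074     ]
(np.float64(235.7040080094028), np.float64(325.1863916065622), np.float64(193.42219371580782))
[-0.0013183  0.001192 ] 5.446171639225623
t 26.15 tcp [ 0.4786 -0.1175  0.2512] yaw [-180.     0.   -10.4] w 0.0398 gf 35.0
  shift cm [ 5.81  1.22 12.92] turn [-0.  0. -0.] -> yaw -10.4 r 0.552
```

Request:
{"name": "move_arm", "arguments": {"targets": [[[4,0.8,1],[0,0,0]],[[5.75,1.2,4],[0,0,0]],[[5.75,1.2,8],[0,0,0]],[[5.75,1.2,11],[0,0,0]],[[5.75,1.2,12.3],[0,0,0]]]}}

```text
time_s: 26.78
tcp_pos: [0.5318, -0.1401, 0.1263]
eef_rot: [180.0, 0.2, -10.4]
contact_force: [-0.3, 0.2, -5.3]
gripper_width: 0.0397
gripper_force: 35.0
```

Request:
{"name": "move_arm", "arguments": {"targets": [[[0,0,0],[0,0,0]],[[0,0,0.3],[0,0,0]],[[0,0,0.5],[0,0,0]],[[0,0,0.6],[0,0,0]],[[0,0,0.6],[0,0,0]]]}}

```text
time_s: 27.4
tcp_pos: [0.5326, -0.1404, 0.1225]
eef_rot: [-180.0, -0.0, -10.4]
contact_force: [0.1, -0.5, -4.7]
gripper_width: 0.0393
gripper_force: 35.0
```

```bash
python3 -c "
from h import *
c=viewer.capture('side'); cv2.imwrite('pics/s10.png',cv2.resize(c['image'][200:320,240:400],(640,480)))
c=viewer.capture('scene');s=r.get_state(); print(s['contact_force'],s['moment'])
plan(.533,-.1395,.1206)"
```

```text
[ 0.08943218 -1.01681852 -4.19127786] [ 0.00284174  0.00233078 -0.02388428]
t 27.5 tcp [ 0.5325 -0.1404  0.1224] yaw [-180.    -0.   -10.4] w 0.0392 gf 35.0
  shift cm [ 0.03 -0.1   0.18] turn [-0. -0.  0.] -> yaw -10.4 r 0.551
```

View pics/s10.png

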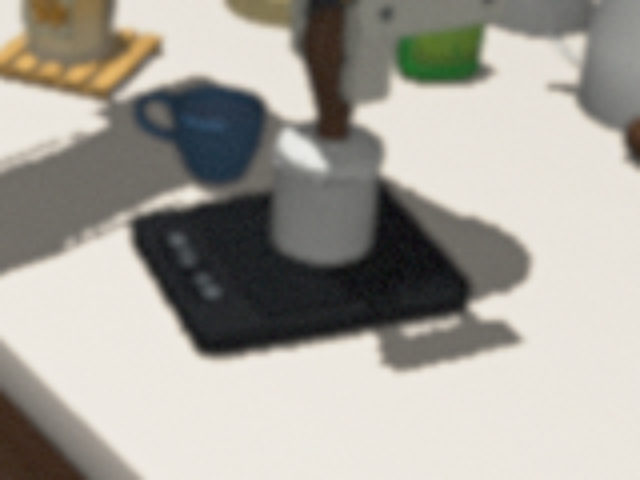

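The tamper base (columns 276–382) sits over the cup (272–378), within about 2 mm. I'll nudge it and lower to contact.

Request:
{"name": "move_arm", "arguments": {"targets": [[[0,-0.1,0],[0,0,0]],[[0,-0.1,0.1],[0,0,0]],[[0,-0.1,0.2],[0,0,0]],[[0,-0.1,0.2],[0,0,0]],[[0,-0.1,0.2],[0,0,0]]]}}

```text
time_s: 28.12
tcp_pos: [0.5334, -0.1395, 0.1212]
eef_rot: [180.0, -0.1, -10.4]
contact_force: [-1.5, -0.1, 5.7]
gripper_width: 0.0394
gripper_force: 35.0
```

Contact made; release.

Request:
{"name": "move_arm", "arguments": {"targets": [[[0,0,0],[0,0,0]],[[0,0,0],[0,0,0]],[[0,0,0],[0,0,0]],[[0,0,0],[0,0,0]]], "jaw": 7.5}}

```text
time_s: 28.62
tcp_pos: [0.5327, -0.1394, 0.1201]
eef_rot: [180.0, 0.0, -10.4]
contact_force: [-0.5, -0.6, -0.3]
gripper_width: 0.0725
gripper_force: 0.0
```

Request:
{"name": "move_arm", "arguments": {"targets": [[[0,0,-1],[0,0,0]],[[0,0,-4],[0,0,0]],[[0,0,-9],[0,0,0]],[[-3,0,-13],[0,0,0]],[[-5.5,0,-15],[0,0,0]]]}}

```text
time_s: 29.25
tcp_pos: [0.4786, -0.1295, 0.2733]
eef_rot: [-180.0, -0.2, -10.4]
contact_force: [0.9, -0.4, -0.5]
gripper_width: 0.075
gripper_force: 0.0
```

```bash
python3 -c "
from h import *
c=look('wrist',['cup_centre','tamper_centre','platform','mug_centre','jar_centre','coaster']);np.save('w11.npy',c,allow_pickle=True)
d=look('side',['cup_centre','tamper_centre','mug_centre','jar_centre'])
a=d['image'][180:330,190:390]
cv2.imwrite('pics/f.png',np.vstack([cv2.resize(a,(560,420))[:180+160],c['image'][:250]]))"
```

```text
wrist mug_centre 0.75 [141. 180.] [ 0.5501 -0.0153  0.0245]
wrist coaster 0.78 [164.  58.] [0.5498 0.1647 0.    ]
side tamper_centre 0.72 [219. 324.] [ 0.6393 -0.0156  0.043 ]
side tamper_centre 0.58 [195. 258.] [0.5757 0.2    0.043 ]
side mug_centre 0.93 [231. 293.] [ 5.534e-01 -5.000e-04  2.450e-02]
side jar_centre 0.59 [197. 258.] [0.5592 0.173  0.05  ]
```

View pics/f.png

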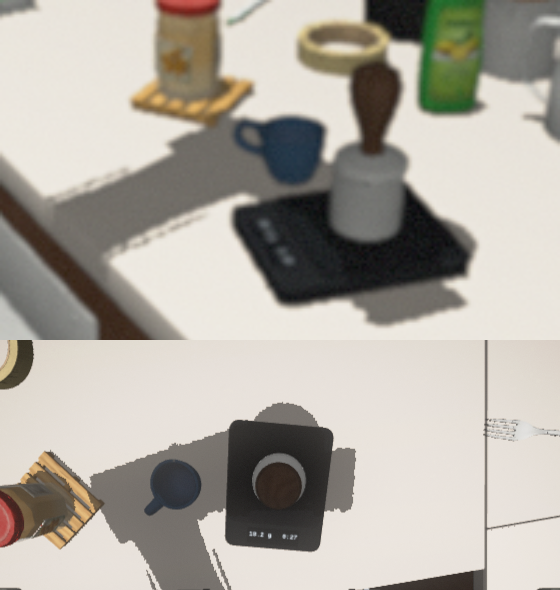

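The cup with the tamper squarely on its rim stands on the scale, the mug is between scale and coaster, and the jar is on the coaster. All are upright, so I'm handing in.

```bash
python3 -c "
from h import *
print(r.close_job())"
```

```text
the job is handed in; nothing more can be done
None
```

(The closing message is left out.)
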